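Close the parts tin and take off its dust cap

ROBOT

A 6-joint arm with a two-finger parallel gripper is mounted at the origin on the work surface. World frame = base frame: x ahead of the robot, y to its left, z up, the work surface at z = 0. Lengths are in m, angles in rad, forces in N, time in s.
With the tool pointing down it reaches from about 0.35 to 0.925 m from the base axis. Payload 6.4 kg.
Tool frame: the origin (TCP) lies at the very end of the fingers, on their centre line; the grasp point (between the pads) lies 19 mm behind it; z points along the fingers, y is the direction in which the jaws open and shut (so a half turn about z gives the same grasp; the last joint's range is limited). The gripper opens to 85 mm and grips with 20 to 120 N. Pads are 22 mm wide; open, the fingers measure 114 mm over their backs; the gripper's body (76 mm by 85 mm) begins 54 mm behind the grasp point. The pads swing forward as they close: fully open they stand 13 mm farther back than shut.
Start: joints at [0.996, 0.245, 1.558, -0, 1.339, -0.174], TCP at [0.254, 0.598, 0.231] pointing down, gripper open.
Joint ranges: [-3.13, 3.13], [-1.02, 2.26], [0.13, 2.54], [-0.95, 4.09], [0.21, 2.88], [-2.74, 2.74]. Speed limits (rad/s): [2.57, 2.57, 3.14, 3.14, 3.14, 3.14].

INTERFACE

Orientations are given as a unit quaternion [w, x, y, z].
In Python, from rig import monitor, camera, calibration, bot gives the robot as it stands.
- The arm moves only by the shell command python3 -m creep 'ROWS' [FORCE]. ROWS is text: rows parted by semicolons, each of 5 numbers parted by spaces: the shift along the tool's x, y, z in m, then the turn about the tool's z in degrees, then the closure, from 0 (fully open) to 1 (shut). A call has exactly 5 rows; each row shifts and turns the pose as measured when the row begins, along the tool's axes as they then stand; what a row does not reach is not made up. A row lasts 1/12 s, in which the tool goes at most 41.7 mm and 7.16 degrees, less where a joint would pass 70% of its speed; a pose out of reach is approached as far as the arm can. A call with a gripper value outside its range is refused whole. The fingers move at their own pace and stop on an object; FORCE is the grip in N (left out, the last holds). Time passes only in rows, so rows that do not move let the fingers close, or fill a call up. It gives the time, the measured TCP pose, the force and the opening at its end, in the units of the state.
- monitor.state(): the state, without advancing time (a new reading comes with each control period).
- camera(name): name is "scene" or "top" or "wrist"; returns the picture (400x640x3 uint8, red, green, blue); there is no depth.
- calibration(name): a dict with "mtx" (3x3 intrinsics, pixels), "rvec" (rotation vector, rad) and "tvec" (3), from world to camera coordinates, as OpenCV has them. Camera axes: x right, y down, z forward; pixel columns grow to the right and rows downward; lengths in m; the calibration is good to about 2 mm. The wrist camera is an equidistant fisheye: a pixel r from the principal point sees the ray r / f radians off the axis. A picture is of the moment at which its call begins: read the wrist's pose just before it. calibration takes no time and is no camera call; for the wrist camera it gives the pose at the moment of the call.
- bot.close_job(): hands the job in, once; it reports no verdict.
The state is a dict: "time": time; "q": joint angles; "joint_velocities": joint speeds; "tau": joint torques, N m; "tool_pos": TCP position; "eef_rot": TCP orientation; "ft_force": force on the tool from outside, world axes, zero at the start; "moment": the same for the moment, N m; "grip_width": finger opening in m.
Only numpy, scipy, OpenCV 4.12 (cv2) and the standard library are available. Lean on these libraries where they do the work, as an engineer would, in place of code of your own. Each camera call takes 0.05 s, during which the arm holds its last target.

TASK

Pick up the nested pair of lids together by the inner lid's stem and lower them gently into the open parts tin until you feel the inner lid come to rest on the ring hidden inside; only then let go of the stem. Then take the outer lid by its wooden collar and lift it off alone, never unseating the inner lid, and finish still holding the outer lid in the air, level and with all of it higher than the top of the stem: do not put it down or let go. Leave the cassette door, motor pulley and rubber foot where they lie.

Things in the scene. Friction and masses are not known exactly. Their poses are not given: they have to be found in the camera images.
- tin: Open round steel tin fixed upright on the bench: outer diameter 94, wall 3, height 60 mm. Origin: centre of its underside; z up. It is on the left or right, the lids on the other side. Inside, the flat top of a grey ring (inner diameter 62 mm) is the seat of the inner lid, somewhere from 33 to 45 mm above the bench, different every time and not reported: feel for it. It is rigid: touch slowly.
- tin_mouth (a point): Centre of the tin's mouth, level with its rim, 60 mm above the bench. Bore diameter 88 mm.
- inner_lid: Inner lid, about 0.22 kg: a plug of diameter 80 mm, 14 mm high (lower edge chamfered), a boss of diameter 50 mm up to 30 mm height, then a round upright stem of diameter 16 mm up to 88 mm. Origin: centre of the plug's underside; z along the stem. It stands on the bench at first. The plug enters the tin with 4 mm to spare all round. Lifting it by the stem lifts both lids.
- stem_top (a point): Centre of the top of the inner lid's stem, 88 mm above the inner lid's underside. With the lids nested the top 30 mm of the stem stand free above the outer lid's collar.
- outer_lid: Outer lid, about 0.14 kg, nested loosely over the inner: steel skirt of diameter 113, height 22 mm, its top closed by a 4 mm plate with a wooden collar (tube, diameter 36, height 24 mm). The stem passes through its 22 mm bore. Origin: centre of the skirt's lower edge; z up; nested, it is 12 mm above the inner lid's underside. The skirt hangs about 7 mm outside the tin's wall and never rests on it.
- collar_top (a point): Centre of the top of the outer lid's collar, 46 mm above the skirt's lower edge (24 mm above the plate's upper face).
- cassette_door: Bystander: cream cassette door, a plate 45 x 105 x 6 mm with an 8 mm high rib along one long edge, lying on the bench beyond the lids and tin. Origin: centre of its underside, long side along y.
- motor_pulley: Bystander: bronze motor pulley, diameter 32 mm, height 22 mm, on the bench. Origin: centre of its underside.
- rubber_foot: Bystander: black rubber foot, diameter 36 mm, height 16 mm, on the bench between the lids and the tin. Origin: centre of its underside.
Not all that is in view belongs to the job. Leave any yellow look-alike of the outer_lid alone.

How it is judged:
On the way, in this order (a step that is already met when the one before it is completed fails the run):
1. the nested lids are lifted together by the inner lid's stem, clear of the bench (height (world z) of inner_lid above 0.03 m and contact force between the fingers and inner_lid above 1 N and z of outer_lid in the frame of inner_lid below 0.018 m), for 0.2 s.
2. with the stem still held, the inner lid rests on its seat inside the tin, the outer lid nested on it (horizontal distance between inner_lid and tin below 0.008 m and z of inner_lid in the frame of tin below 0.05 m and angle between inner_lid's own z axis and vertical below 0.06 rad and contact force between the fingers and inner_lid above 1 N and contact force between inner_lid and tin above 0.5 N and z of outer_lid in the frame of inner_lid below 0.018 m), for 0.15 s.
3. the stem is let go, with the inner lid resting level in the tin and the outer lid nested on it (horizontal distance between inner_lid and tin below 0.008 m and z of inner_lid in the frame of tin below 0.05 m and angle between inner_lid's own z axis and vertical below 0.06 rad and contact force between the fingers and inner_lid below 0.1 N and contact force between inner_lid and tin above 0.5 N and z of outer_lid in the frame of inner_lid below 0.018 m), for 0.2 s.
At the end, for the whole second after the job is handed in: The fingers hold the outer lid still and level (within 0.2 rad), its skirt's lower edge higher than the top of the stem, touching neither the inner lid nor the tin; the inner lid, untouched by the fingers, rests at rest on its seat in the tin, level within 0.06 rad and within 8 mm of the tin's axis (contact force between the fingers and outer_lid above 1 N and z of outer_lid in the frame of stem_top above 0 m and angle between outer_lid's own z axis and vertical below 0.2 rad and linear speed of outer_lid below 0.03 m/s and contact force between outer_lid and inner_lid below 0.05 N and contact force between outer_lid and tin below 0.05 N and horizontal distance between inner_lid and tin below 0.008 m and z of inner_lid in the frame of tin below 0.05 m and angle between inner_lid's own z axis and vertical below 0.06 rad and contact force between inner_lid and tin above 0.5 N and contact force between the fingers and inner_lid below 0.1 N and linear speed of inner_lid below 0.02 m/s); the arm keeps its last pose, push and grip.
It fails at once if the outer lid is parted from the inner lid (by over 10 mm) while the inner lid is not resting level in the tin (z of outer_lid in the frame of inner_lid above 0.022 m and (contact force between inner_lid and tin below 0.02 N or angle between inner_lid's own z axis and vertical above 0.08 rad or z of inner_lid in the frame of tin above 0.05 m)).
It fails at once if the inner lid is rammed into the tin (over 45 N) (contact force between inner_lid and tin above 45 N).
It fails at once if a bystander is moved by more than 30 mm (distance of any of cassette_door, motor_pulley, rubber_foot from where it was at the start of the episode above 0.03 m).
It also fails if it takes over 51 s, if anything falls off the work surface, if the arm or the gripper's body presses on something with over 40 N, if the wrist force passes 120 N, or if a joint passes its speed limit or range.

## Working session

There is one attempt and no reset: what is moved stays moved. The work goes in short steps, Python scripts to look and compute and a shell command to move; the robot and the scene stay as the last step left them, time stands still between calls to the robot, and variables do not carry over. Pictures are saved under pics/ and viewed, and the job is handed in when it is done.

```bash
mkdir -p pics; ls; python3 - <<'E'
from rig import monitor,camera,calibration,bot
import cv2,numpy as np
print(monitor.state())
for n in("scene","top","wrist"):
    c=calibration(n);print(n,c)
    im=camera(n);cv2.imwrite(f"pics/{n}0.png",im[:,:,::-1])
E
```

```text
pics
{'time': 0.0, 'q': array([ 9.95903408e-01,  2.45840689e-01,  1.55902111e+00, -3.16541856e-05,
        1.33868867e+00, -1.74096035e-01]), 'joint_velocities': array([ 0.00156891, -0.00191517,  0.00181861,  0.0004482 , -0.00035499,
       -0.00134836]), 'tau': array([-1.18753418e-03, -4.29494655e+01, -3.26137376e+01, -2.23028705e-04,
        5.11915001e-03,  2.71012874e-05]), 'tool_pos': array([0.25328919, 0.59801065, 0.23015948]), 'eef_rot': array([-3.43755020e-04,  1.99056137e-01,  9.79987600e-01, -9.16696168e-04]), 'ft_force': array([ 0.58358513,  0.18433624, -0.20102153]), 'moment': array([-0.00890032,  0.03892131, -0.06014617]), 'grip_width': 0.08528695311995159}
scene {'mtx': array([[504.95869403,   0.        , 319.06636274],
       [  0.        , 504.95869403, 201.61960004],
       [  0.        ,   0.        ,   1.        ]]), 'rvec': array([ 1.80455128,  1.48987864, -0.73503341]), 'tvec': array([-0.05039854, -0.29914191,  1.6048347 ])}
top {'mtx': array([[409.78549723,   0.        , 321.95870332],
       [  0.        , 409.78549723, 198.83931394],
       [  0.        ,   0.        ,   1.        ]]), 'rvec': array([ 2.18970923, -2.16685785,  0.13502501]), 'tvec': array([-0.07181057,  0.61685275,  1.0109627 ])}
wrist {'mtx': array([[309.70691629,   0.        , 319.23730548],
       [  0.        , 309.70691629, 194.40387784],
       [  0.        ,   0.        ,   1.        ]]), 'rvec': array([-2.43093444, -1.6083568 , -0.20809186]), 'tvec': array([-0.64816155, -0.03292289,  0.3785422 ])}
```

View pics/scene0.png

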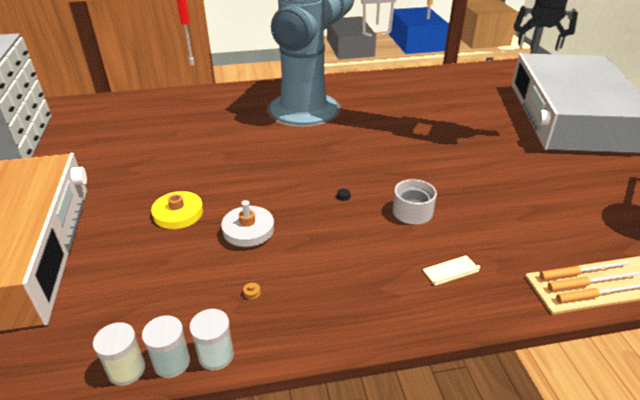

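View pics/top0.png

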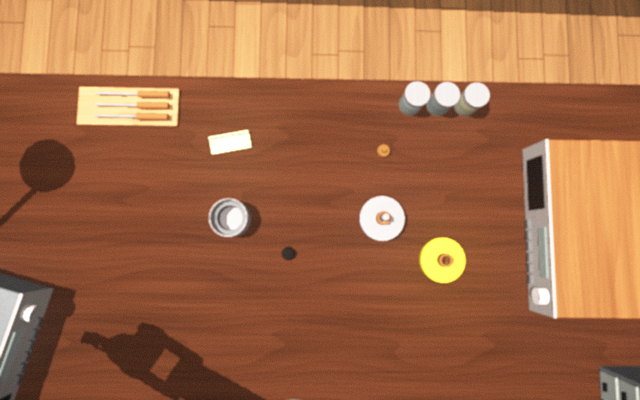

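View pics/wrist0.png

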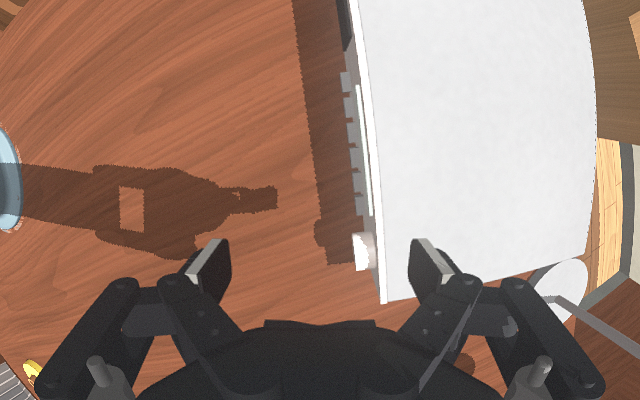

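```bash
cat > h.py <<'E'
import cv2,numpy as np
from rig import monitor,camera,calibration
def ray(name,uv,c=None):
    c=c or calibration(name);K=c["mtx"];R=cv2.Rodrigues(np.array(c["rvec"]))[0];t=np.array(c["tvec"])
    uv=np.atleast_2d(uv).astype(float)
    x=(uv-K[:2,2])/[K[0,0],K[1,1]]
    if name=="wrist":
        th=np.hypot(*x.T);s=np.sin(th)/np.maximum(th,1e-9)
        d=np.c_[x*s[:,None],np.cos(th)]
    else: d=np.c_[x,np.ones(len(x))]
    return -R.T@t, d@R
def onz(name,uv,z,c=None):
    o,d=ray(name,uv,c); return o+d*((z-o[2])/d[:,2])[:,None]
def circ(P):
    A=np.c_[P[:,:2],np.ones(len(P))];b=(P[:,:2]**2).sum(1)
    s=np.linalg.lstsq(A,b,rcond=None)[0];c=s[:2]/2
    return c,np.sqrt(s[2]+c@c)
E
python3 - <<'E'
from h import *
im=cv2.imread("pics/top0.png");hsv=cv2.cvtColor(im,cv2.COLOR_BGR2HSV)
print(ray("top",[[320,200]])[0])
m=((hsv[...,1]<70)&(hsv[...,2]>70)).astype(np.uint8)*255
n,l,st,ce=cv2.connectedComponentsWithStats(m)
for i in range(1,n):
    if st[i,4]>200: print(i,st[i],ce[i])
def obj(u,v,z):
    w=np.zeros_like(m);cv2.rectangle(w,(u-35,v-35),(u+35,v+35),255,-1)
    cs,_=cv2.findContours(m&w,cv2.RETR_EXTERNAL,cv2.CHAIN_APPROX_NONE)
    c=max(cs,key=cv2.contourArea)
    c=cv2.convexHull(c)[:,0].astype(float)
    c,r=circ(onz("top",c,z));print(u,v,z,c,r)
obj(383,218,.034);obj(229,217,.06)
for n,u,v in(("foot",288,253),("pulley",383,150),("door",230,142),("yellow",443,260)):print(n,onz("top",[[u,v]],.015))
for a,(u,v) in(("l",(383,218)),("t",(229,217))):
    cv2.imwrite(f"pics/c{a}.png",cv2.resize(im[v-40:v+40,u-40:u+40],None,fx=7,fy=7,interpolation=cv2.INTER_NEAREST))
E
```

```text
[ 0.51020007 -0.04415131  1.07025989]
1 [ 399   81   91   34 2257] [443.29995569  97.72529907]
28 [208 130  43  24 734] [229.53133515 141.68256131]
29 [ 523  139   34  180 3936] [539.93292683 237.67073171]
30 [ 359  195   47   46 1559] [381.7299551  218.12572162]
31 [ 209  198   42   39 1298] [228.92526965 217.41987673]
59 [   0  286   53  114 3524] [ 18.01560726 331.54568672]
67 [600 367  40  33 949] [617.58693361 385.84720759]
383 218 0.034 [ 0.57022365 -0.21778783] 0.05841536147916332
229 217 0.06 [0.56650508 0.16294854] 0.04989931586023566
foot [[0.47953826 0.01961481 0.015     ]]
pulley [[ 0.75038323 -0.22505935  0.015     ]]
door [[0.76597304 0.17615248 0.015     ]]
yellow [[ 0.46521147 -0.3778401   0.015     ]]
```

```bash
python3 - <<'E'
import cv2,numpy as np
cv2.imwrite("pics/both.png",np.hstack([cv2.resize(cv2.imread(f"pics/c{a}.png"),(390,390)) for a in "lt"]))
E
```

```text
(no output)
```

View pics/both.png

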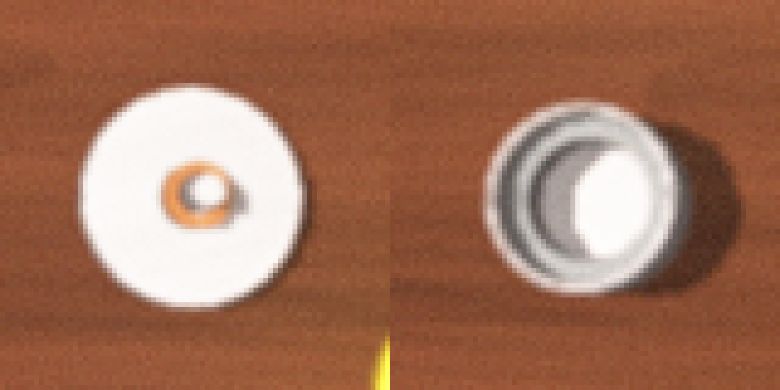

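```bash
cat >> h.py <<'E'
from scipy.spatial.transform import Rotation as Ro
def Rt(s): q=s["eef_rot"];return Ro.from_quat([q[1],q[2],q[3],q[0]]).as_matrix()
def delta(p):
    s=monitor.state();R=Rt(s);print("t",s["time"],"tcp",s["tool_pos"].round(4),"tool delta",(R.T@(np.array(p)-s["tool_pos"])).round(4),"F",s["ft_force"].round(2),"w",s["grip_width"],"tilt",np.degrees(np.arccos(-R[2,2])).round(2),"q",s["q"].round(2))
E
python3 - <<'E'
from h import *
delta([.5665,.163,.23])
s=monitor.state();R=Rt(s);o,d=ray("wrist",[[319,194]]);print(R.T@(o-s["tool_pos"]),R.T@d[0])
E
```

```text
t 0.15 tcp [0.2534 0.5981 0.2304] tool delta [-0.4581 -0.2784  0.0007] F [-0.21  0.45 -0.04] w 0.08519818543000014 tilt 0.09 q [ 1.    0.25  1.56  0.    1.34 -0.17]
[ 0.06510433 -0.00047681 -0.14213576] [-0.25750473 -0.00202528  0.96627492]
```

```bash
python3 -m creep '-.034 -.0207 0 0 0;-.034 -.0207 0 0 0;-.034 -.0207 0 0 0;-.034 -.0207 0 0 0;-.034 -.0207 0 0 0' 60; python3 -m creep '-.034 -.0207 0 0 0;-.034 -.0207 0 0 0;-.034 -.0207 0 0 0;-.034 -.0207 0 0 0;-.034 -.0207 0 0 0'; python3 -c "
from h import *
delta([.5665,.163,.23])"
```

```text
time: 0.57
tool_pos: [0.368, 0.4358, 0.2278]
eef_rot: [-0.002, 0.192, 0.981, -0.001]
ft_force: [1.2, 0.1, -0.3]
grip_width: 0.0852
time: 0.98
tool_pos: [0.4892, 0.2669, 0.2266]
eef_rot: [-0.002, 0.192, 0.981, -0.001]
ft_force: [0.1, -0.4, 0.7]
grip_width: 0.0852
t 0.9833 tcp [0.4892 0.2669 0.2266] tool delta [-0.1107 -0.0672 -0.0036] F [ 0.08 -0.4   0.67] w 0.08519749454229364 tilt 0.3 q [ 0.3   0.04  1.8  -0.    1.31 -0.89]
```

```bash
python3 -m creep '-.034 -.0207 0 0 0;-.034 -.0207 0 0 0;-.026 -.016 -.0036 0 0;0 0 0 0 0;0 0 0 0 0'; python3 - <<'E'
from h import *
delta([.5665,.163,.23])
c=calibration("wrist");im=camera("wrist");cv2.imwrite("pics/w1.png",im[:,:,::-1]);np.save("w1.npy",c,allow_pickle=True)
E
```

```text
time: 1.4
tool_pos: [0.5601, 0.1661, 0.2288]
eef_rot: [-0.003, 0.197, 0.98, -0.002]
ft_force: [0.1, 0.1, -0.0]
grip_width: 0.0857
t 1.4 tcp [0.5601 0.1661 0.2288] tool delta [-0.0071 -0.0004 -0.0012] F [ 0.14  0.13 -0.  ] w 0.08569968999741931 tilt 0.39 q [ 0.1   0.1   1.73 -0.    1.32 -1.08]
```

View pics/w1.png

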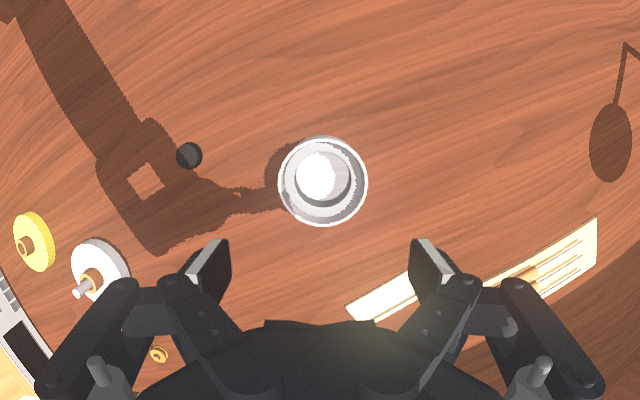

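```bash
python3 - <<'E'
from h import *
im=cv2.imread("pics/w1.png");c=np.load("w1.npy",allow_pickle=True).item()
hsv=cv2.cvtColor(im,cv2.COLOR_BGR2HSV)
m=((hsv[...,1]<60)&(hsv[...,2]>90)).astype(np.uint8)*255
w=np.zeros_like(m);cv2.circle(w,(323,181),60,255,-1);m&=w
cs,_=cv2.findContours(m,cv2.RETR_EXTERNAL,cv2.CHAIN_APPROX_NONE)
k=max(cs,key=cv2.contourArea);k=cv2.convexHull(k)[:,0].astype(float)
print(cv2.boundingRect(k.astype(np.int32)))
for z in(.06,):
    P=onz("wrist",k,z,c);cc,r=circ(P);print(z,cc,r,np.abs(np.hypot(*(P[:,:2]-cc).T)-r).max())
o=cv2.resize(im[120:240,260:380],None,fx=5,fy=5,interpolation=cv2.INTER_NEAREST)
cv2.polylines(o,[((k-[260,120]+.5)*5).astype(np.int32)],True,(0,0,255),1)
cv2.imwrite("pics/w1c.png",o)
E
```

```text
(277, 135, 91, 92)
0.06 [0.56503351 0.16556669] 0.047537186236322186 0.0015267656022088308
```

View pics/w1c.png

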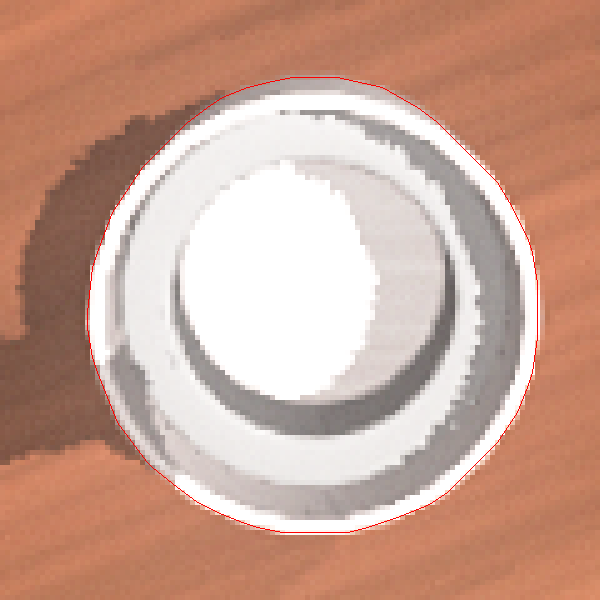

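```bash
cat >> h.py <<'E'
def whitecirc(im,c,ctr,R,z,thr=235,out=None,name="wrist"):
    hsv=cv2.cvtColor(im,cv2.COLOR_BGR2HSV)
    m=((hsv[...,1]<40)&(hsv[...,2]>thr)).astype(np.uint8)*255
    w=np.zeros_like(m);cv2.circle(w,ctr,R,255,-1);m&=w
    cs,_=cv2.findContours(m,cv2.RETR_EXTERNAL,cv2.CHAIN_APPROX_NONE)
    k=cv2.convexHull(np.vstack(cs))[:,0].astype(float)
    P=onz(name,k,z,c);cc,r=circ(P);print(z,cc,r,np.abs(np.hypot(*(P[:,:2]-cc).T)-r).max())
    if out:
        x,y=ctr;f=590//(2*R)
        o=cv2.resize(im[y-R:y+R,x-R:x+R],None,fx=f,fy=f,interpolation=cv2.INTER_NEAREST)
        cv2.polylines(o,[((k-[x-R,y-R]+.5)*f).astype(np.int32)],True,(0,0,255),1);cv2.imwrite(out,o)
    return cc
E
python3 - <<'E'
from h import *
im=cv2.imread("pics/w1.png");c=np.load("w1.npy",allow_pickle=True).item()
whitecirc(im,c,(323,181),55,.06,240,"pics/w1d.png")
whitecirc(im,c,(323,181),55,.06,250)
E
```

```text
0.06 [0.56616814 0.1653283 ] 0.04670135140030231 0.0006544102360903081
0.06 [0.56618054 0.16538107] 0.046595829245024284 0.0004946813974747721
```

View pics/w1d.png

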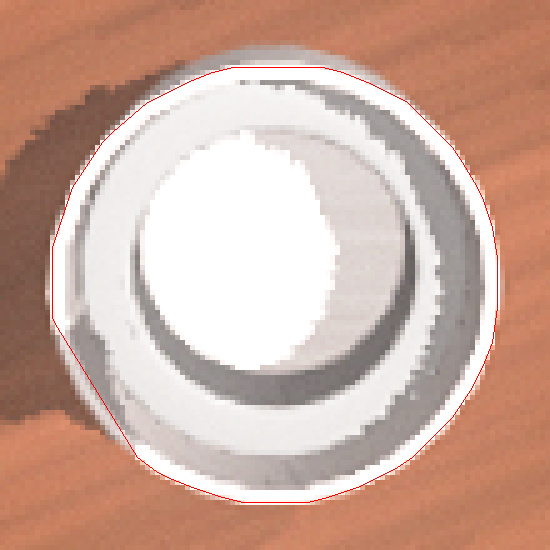

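```bash
python3 -m creep '-.0159 -.035 0 0 0;-.0159 -.035 0 0 0;-.0159 -.035 0 0 0;-.0159 -.035 0 0 0;-.0159 -.035 0 0 0' ; python3 -m creep '-.0159 -.035 0 0 0;-.0159 -.035 0 0 0;-.0159 -.035 0 0 0;-.0159 -.035 0 0 0;-.008 -.02 0 0 0'; python3 -m creep '0 0 0 0 0;0 0 0 0 0;0 0 0 0 0;0 0 0 0 0;0 0 0 0 0'; python3 - <<'E'
from h import *
delta([.570,-.218,.23])
c=calibration("wrist");im=camera("wrist");cv2.imwrite("pics/w2.png",im[:,:,::-1]);np.save("w2.npy",c,allow_pickle=True)
E
```

```text
time: 1.87
tool_pos: [0.564, -0.0187, 0.2281]
eef_rot: [-0.003, 0.186, 0.983, -0.001]
ft_force: [0.7, 0.0, 0.3]
grip_width: 0.0853
time: 2.28
tool_pos: [0.5714, -0.1953, 0.2275]
eef_rot: [-0.004, 0.181, 0.983, -0.0]
ft_force: [-0.3, -0.6, -0.5]
grip_width: 0.0853
time: 2.7
tool_pos: [0.5713, -0.192, 0.2264]
eef_rot: [-0.005, 0.18, 0.984, 0.0]
ft_force: [0.2, 0.2, 0.2]
grip_width: 0.0859
t 2.7 tcp [ 0.5713 -0.192   0.2264] tool delta [-0.008  -0.0248 -0.0036] F [0.24 0.23 0.21] w 0.08588855740431342 tilt 0.55 q [-0.51  0.15  1.68 -0.    1.32 -1.72]
```

View pics/w2.png

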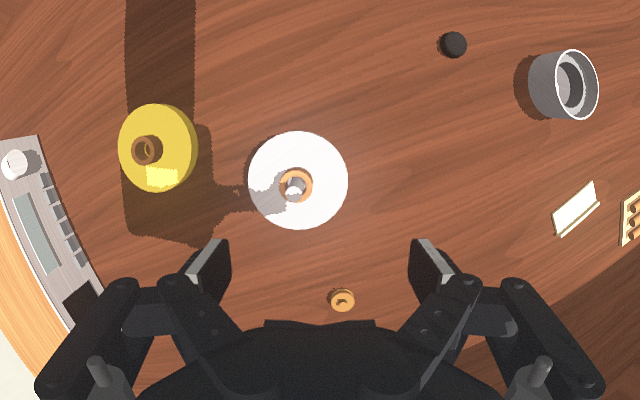

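```bash
python3 - <<'E'
from h import *
im=cv2.imread("pics/w2.png");c=np.load("w2.npy",allow_pickle=True).item()
whitecirc(im,c,(298,181),58,.034,225)
o=cv2.resize(im[150:220,258:338],None,fx=8,fy=8,interpolation=cv2.INTER_NEAREST);cv2.imwrite("pics/w2c.png",o)
E
```

```text
0.034 [ 0.56959244 -0.21901722] 0.056069641364020484 0.0009631558134487045
```

View pics/w2c.png

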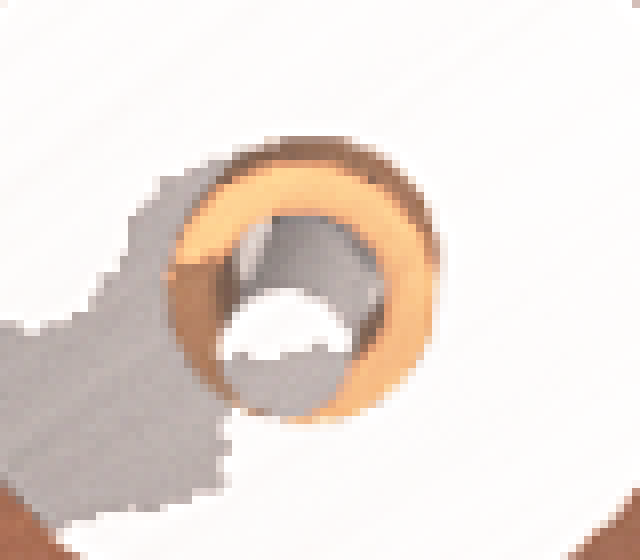

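```bash
python3 - <<'E'
from h import *
c=np.load("w2.npy",allow_pickle=True).item()
p=onz("wrist",[[293.0,193.5]],.088,c)[0];print(p)
delta([p[0],p[1],.064])
E
```

```text
[ 0.56945682 -0.21882263  0.088     ]
t 2.75 tcp [ 0.5713 -0.1919  0.2265] tool delta [-0.0094 -0.0257  0.1624] F [-0.76  0.65 -0.7 ] w 0.08517376737734486 tilt 0.55 q [-0.51  0.15  1.68 -0.    1.32 -1.72]
```

```bash
python3 -m creep '-.0094 -.0257 0.02 0 0;0 0 .035 0 0;0 0 .035 0 0;0 0 .02 0 0;0 0 0 0 0'; python3 - <<'E'
from h import *
delta([.5695,-.2188,.064])
E
```

```text
time: 3.17
tool_pos: [0.574, -0.2161, 0.1174]
eef_rot: [0.0, 0.175, 0.984, -0.001]
ft_force: [0.4, 0.5, 0.1]
grip_width: 0.0858
t 3.1667 tcp [ 0.574  -0.2161  0.1174] tool delta [ 0.0033 -0.004   0.0534] F [0.4  0.53 0.14] w 0.08577173959056535 tilt 0.15 q [-0.54  0.28  1.73 -0.    1.12 -1.76]
```

```bash
python3 -m creep '.0033 -.004 0.018 0 0;0 0 .015 0 0;0 0 .009 0 0;0 0 0.005 0 0;0 0 0 0 0'; python3 - <<'E'
from h import *
delta([.5695,-.2188,.064])
E
```

```text
time: 3.58
tool_pos: [0.5721, -0.2165, 0.0729]
eef_rot: [0.002, 0.173, 0.985, -0.002]
ft_force: [0.4, 0.1, 0.6]
grip_width: 0.0858
t 3.5833 tcp [ 0.5721 -0.2165  0.0729] tool delta [ 0.0017 -0.003   0.0089] F [0.39 0.05 0.58] w 0.08584604563699988 tilt 0.32 q [-0.55  0.34  1.75 -0.    1.04 -1.77]
```

```bash
python3 -m creep '.0017 -.003 0.007 0 0;0.0005 -.001 .004 0 0;0 0 .002 0 0;0 0 0.001 0 0;0 0 0 0 0'; python3 - <<'E'
from h import *
delta([.5695,-.2188,.061])
c=calibration("wrist");im=camera("wrist");cv2.imwrite("pics/w3.png",im[:,:,::-1])
im=camera("scene");cv2.imwrite("pics/s3.png",im[:,:,::-1])
E
```

```text
time: 4.0
tool_pos: [0.5711, -0.2208, 0.062]
eef_rot: [0.005, 0.173, 0.985, -0.003]
ft_force: [0.5, 0.7, -0.1]
grip_width: 0.0854
t 4.0 tcp [ 0.5711 -0.2208  0.062 ] tool delta [0.0022 0.0014 0.001 ] F [ 0.46  0.75 -0.08] w 0.08537044413030445 tilt 0.7 q [-0.55  0.36  1.76 -0.    1.02 -1.78]
```

View pics/w3.png

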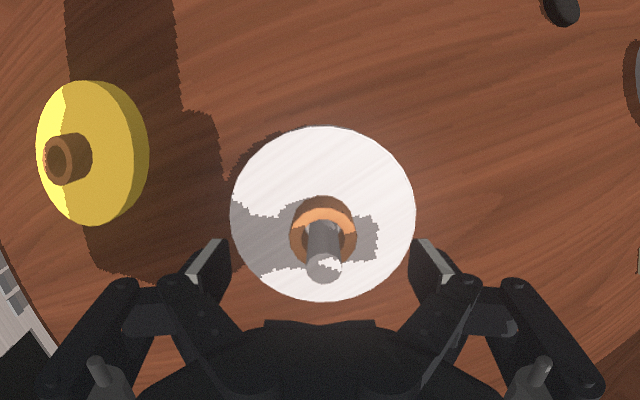

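```bash
python3 -m creep '.002 .001 0 0 .6;0 0 0 0 .8;0 0 0 0 1;0 0 0 0 1;0 0 0 0 1' 60; python3 -m creep '0 0 0 0 1;0 0 0 0 1;0 0 0 0 1;0 0 0 0 1;0 0 0 0 1';python3 - <<'E'
from h import *
delta([.5695,-.2188,.061])
c=calibration("wrist");im=camera("wrist");cv2.imwrite("pics/w4.png",im[:,:,::-1])
E
```

```text
time: 4.52
tool_pos: [0.5699, -0.2193, 0.0629]
eef_rot: [0.006, 0.173, 0.985, -0.003]
ft_force: [0.1, 0.2, 0.8]
grip_width: 0.0254
time: 4.93
tool_pos: [0.57, -0.2191, 0.0629]
eef_rot: [0.006, 0.172, 0.985, -0.003]
ft_force: [-0.3, 0.7, -0.4]
grip_width: 0.0139
t 4.9333 tcp [ 0.57   -0.2191  0.0629] tool delta [0.0006 0.0001 0.0019] F [-0.26  0.67 -0.38] w 0.013908265430719394 tilt 0.79 q [-0.55  0.35  1.76 -0.    1.01 -1.77]
```

View pics/w4.png

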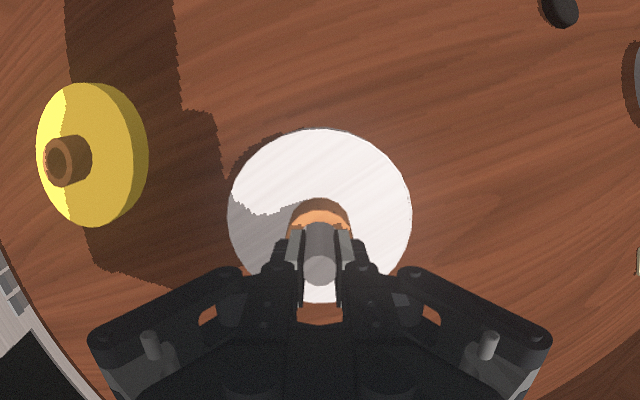

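```bash
python3 -m creep '0 0 0 0 1;0 0 0 0 1;0 0 -.004 0 1;0 0 -.008 0 1;0 0 -.012 0 1' 80; python3 -m creep '0 0 -.015 0 1;0 0 -.018 0 1;0 0 -.018 0 1;0 0 -.015 0 1;0 0 -.01 0 1';python3 - <<'E'
from h import *
delta([.5695,-.2188,.155])
c=calibration("wrist");im=camera("wrist");cv2.imwrite("pics/w5.png",im[:,:,::-1])
im=camera("scene");cv2.imwrite("pics/s5.png",im[:,:,::-1])
E
```

```text
time: 5.4
tool_pos: [0.566, -0.2167, 0.083]
eef_rot: [0.001, 0.173, 0.985, -0.001]
ft_force: [0.6, 0.7, -4.3]
grip_width: 0.0132
time: 5.82
tool_pos: [0.5635, -0.2151, 0.1633]
eef_rot: [-0.002, 0.173, 0.985, -0.0]
ft_force: [0.7, -0.7, -4.1]
grip_width: 0.0133
t 5.8167 tcp [ 0.5635 -0.2151  0.1633] tool delta [-0.0069 -0.0014  0.0082] F [ 0.71 -0.66 -4.13] w 0.01325235872114575 tilt 0.21 q [-0.55  0.21  1.73 -0.    1.21 -1.77]
```

View pics/w5.png

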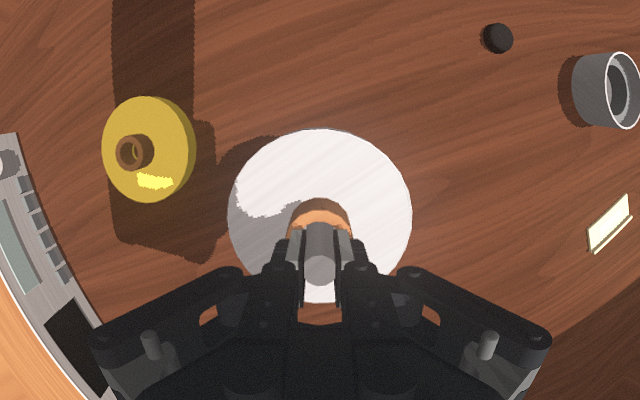

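View pics/s5.png

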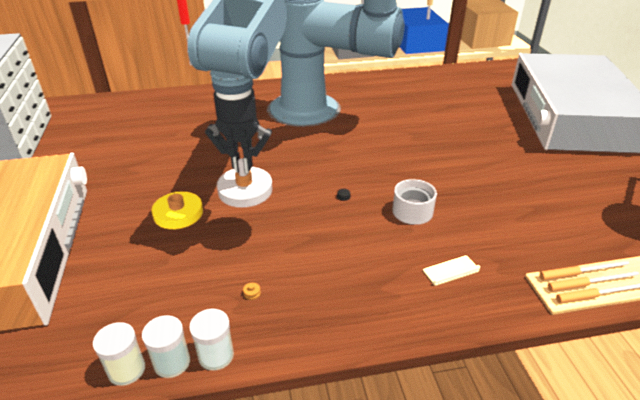

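```bash
python3 -m creep '.003 .008 0 0 1;.006 .017 0 0 1;.009 .026 0 0 1;.0106 .03 0 0 1;.0106 .03 0 0 1'; python3 -m creep '.0106 .03 0 0 1;.0106 .03 0 0 1;.0106 .03 0 0 1;.0106 .03 0 0 1;.0106 .03 0 0 1';python3 - <<'E'
from h import *
delta([.5668,.1651,.155])
E
```

```text
time: 6.33
tool_pos: [0.5627, -0.0972, 0.1593]
eef_rot: [-0.003, 0.177, 0.984, -0.001]
ft_force: [0.4, -0.0, -4.8]
grip_width: 0.0134
time: 6.75
tool_pos: [0.5585, 0.0728, 0.1519]
eef_rot: [-0.01, 0.178, 0.984, -0.0]
ft_force: [0.9, -0.4, -4.4]
grip_width: 0.0135
t 6.75 tcp [0.5585 0.0728 0.1519] tool delta [ 0.0246  0.0893 -0.003 ] F [ 0.92 -0.41 -4.43] w 0.013476083078299585 tilt 1.18 q [-0.07  0.14  1.83  0.    1.19 -1.29]
```

```bash
python3 -m creep '.007 .026 -.002 0 1;.006 .022 -.002 0 1;.004 .016 -.002 0 1;.003 .01 0 0 1;.001 .004 0 0 1';python3 - <<'E'
from h import *
delta([.5668,.1651,.155])
print(monitor.state()["eef_rot"])
E
```

```text
time: 7.17
tool_pos: [0.5581, 0.1656, 0.1504]
eef_rot: [-0.018, 0.174, 0.985, -0.0]
ft_force: [-0.1, -0.4, -4.9]
grip_width: 0.0134
t 7.1667 tcp [0.5581 0.1656 0.1504] tool delta [-0.0082  0.0025 -0.005 ] F [-0.07 -0.37 -4.85] w 0.013352544388534924 tilt 2.05 q [ 0.09  0.19  1.77  0.01  1.21 -1.13]
[-1.78652015e-02  1.74118483e-01  9.84562588e-01 -3.12744781e-04]
```

```bash
python3 - <<'E'
from h import *
im=camera("wrist")[:,:,::-1];cv2.imwrite("pics/w6.png",im)
s=camera("scene")[:,:,::-1];cv2.imwrite("pics/s6.png",cv2.resize(s[120:240,350:490],None,fx=5,fy=5))
R=Rt(monitor.state());print(R[:,2])
E
```

```text
[-0.03501927  0.00511913 -0.99937353]
```

View pics/w6.png

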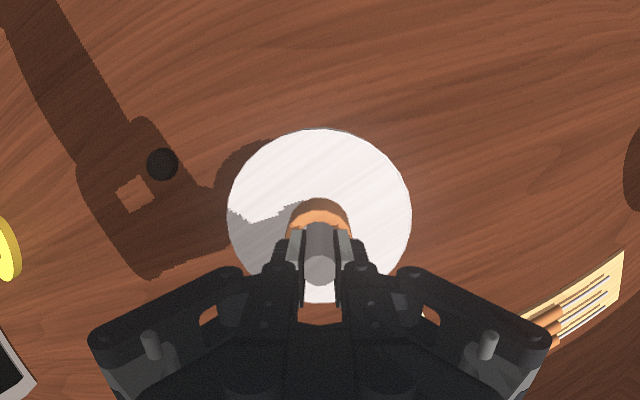

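View pics/s6.png

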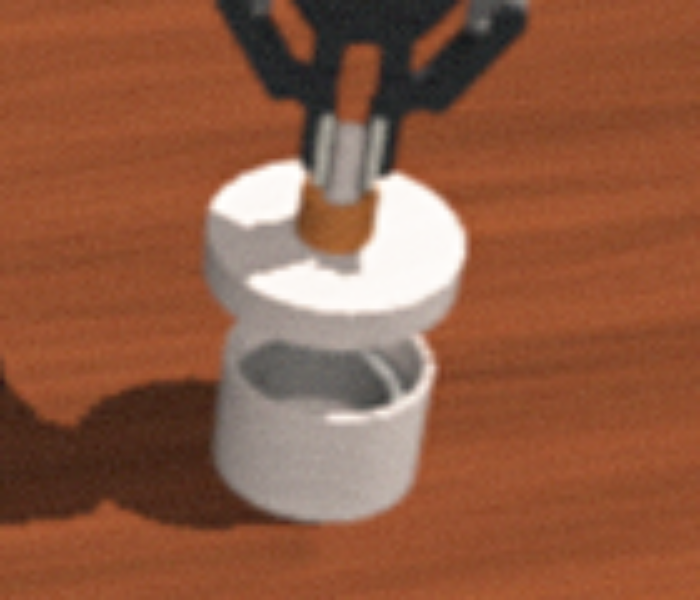

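```bash
cat >> h.py <<'E'
Rg=Ro.from_quat([.172,.985,-.003,.006]).as_matrix()
U=Rg.T@np.array([-.0005,.0003,-.0629]); Z=Rg.T@np.array([0,0,1.])
TIN=np.array([.5662,.1653])
def lid(zt):
    s=monitor.state();R=Rt(s);u=s["tool_pos"]+R@U;a=R@Z
    d=R.T@(np.r_[TIN,zt]-u)
    print("t",round(s["time"],2),"under",u.round(4),"off mm",((u[:2]-TIN)*1000).round(1),"lidaxis",a.round(4)[:2],"F",s["ft_force"].round(2),"w",round(s["grip_width"],4),"delta tool",d.round(4))
E
python3 -c "
from h import *
lid(.07)"
```

```text
t 7.27 under [0.555  0.1655 0.0877] off mm [-11.2   0.2] lidaxis [ 0.0458 -0.0131] F [-0.12 -0.07 -3.76] w 0.0134 delta tool [-0.0112  0.0038  0.0173]
```

```bash
python3 -m creep '-.003 .001 .005 0 1;-.003 .001 .005 0 1;-.003 .001 .004 0 1;-.002 .0008 .002 0 1;0 0 0 0 1'; python3 -c "
from h import *
lid(.065)"
```

```text
time: 7.68
tool_pos: [0.5705, 0.1598, 0.131]
eef_rot: [-0.018, 0.177, 0.984, -0.001]
ft_force: [0.1, -0.2, -4.8]
grip_width: 0.0129
t 7.68 under [0.567  0.1609 0.0682] off mm [ 0.8 -4.4] lidaxis [ 0.0475 -0.0117] F [ 0.1  -0.21 -4.8 ] w 0.0129 delta tool [0.0022 0.0039 0.0032]
```

```bash
python3 -m creep '.001 .002 0 0 1;.001 .002 0 0 1;0 0 0 0 1;0 0 0 0 1;0 0 0 0 1'; python3 -c "
from h import *
lid(.065)"
```

```text
time: 8.1
tool_pos: [0.5703, 0.1636, 0.1309]
eef_rot: [-0.019, 0.178, 0.984, -0.002]
ft_force: [-0.2, 0.3, -4.2]
grip_width: 0.0133
t 8.1 under [0.5668 0.1647 0.0681] off mm [ 0.6 -0.6] lidaxis [ 0.0479 -0.0118] F [-0.21  0.27 -4.19] w 0.0133 delta tool [0.0007 0.0004 0.0032]
```

```bash
python3 -m creep '.0004 .0003 .004 0 1;0 0 .004 0 1;0 0 .003 0 1;0 0 .002 0 1;0 0 0 0 1'; python3 -c "
from h import *
lid(.050)"
```

```text
time: 8.52
tool_pos: [0.5695, 0.1644, 0.117]
eef_rot: [-0.018, 0.178, 0.984, -0.001]
ft_force: [-0.3, 0.6, -5.5]
grip_width: 0.0134
t 8.52 under [0.566  0.1655 0.0542] off mm [-0.2  0.2] lidaxis [ 0.0471 -0.0117] F [-0.31  0.6  -5.47] w 0.0134 delta tool [-0.0004 -0.0001  0.0042]
```

```bash
python3 -m creep '0 0 .0015 0 1;0 0 .0015 0 1;0 0 .001 0 1;0 0 .001 0 1;0 0 0.0005 0 1'; python3 -c "
from h import *
lid(.045)"
```

```text
time: 8.93
tool_pos: [0.5692, 0.1645, 0.1108]
eef_rot: [-0.018, 0.178, 0.984, -0.001]
ft_force: [0.7, -0.1, -4.0]
grip_width: 0.0132
t 8.93 under [0.5657 0.1655 0.048 ] off mm [-0.5  0.2] lidaxis [ 0.0474 -0.0117] F [ 0.75 -0.09 -3.98] w 0.0132 delta tool [-0.0006  0.      0.003 ]
```

```bash
python3 -m creep '-.0003 0 .0007 0 1;0 0 .0007 0 1;0 0 .0007 0 1;0 0 .0007 0 1;0 0 0 0 1'; python3 -c "
from h import *
lid(.045)"
```

```text
time: 9.35
tool_pos: [0.5696, 0.1643, 0.1078]
eef_rot: [-0.018, 0.178, 0.984, -0.001]
ft_force: [-0.1, -0.4, -4.1]
grip_width: 0.0132
t 9.35 under [0.5661 0.1654 0.045 ] off mm [-0.1  0.1] lidaxis [ 0.0469 -0.0117] F [-0.09 -0.43 -4.05] w 0.0132 delta tool [-0.0001 -0.      0.    ]
```

```bash
python3 -m creep '-.0001 0 .0007 0 1;0 0 .0007 0 1;0 0 .0007 0 1;0 0 .0007 0 1;0 0 0 0 1'; python3 -c "
from h import *
lid(.045)"
```

```text
time: 9.77
tool_pos: [0.57, 0.1644, 0.1061]
eef_rot: [-0.018, 0.178, 0.984, -0.001]
ft_force: [0.2, -0.4, -5.4]
grip_width: 0.0132
t 9.77 under [0.5666 0.1654 0.0433] off mm [0.4 0.1] lidaxis [ 0.0462 -0.0118] F [ 0.24 -0.42 -5.39] w 0.0132 delta tool [ 0.0004 -0.0003 -0.0017]
```

```bash
python3 -m creep '0 0 .0007 0 1;0 0 .0007 0 1;0 0 .0007 0 1;0 0 .0007 0 1;0 0 0 0 1'; python3 -c "
from h import *
lid(.045)"
```

```text
time: 10.18
tool_pos: [0.5705, 0.1646, 0.106]
eef_rot: [-0.017, 0.178, 0.984, -0.001]
ft_force: [-0.8, -0.1, -0.9]
grip_width: 0.0133
t 10.18 under [0.5672 0.1656 0.0431] off mm [1.  0.3] lidaxis [ 0.0455 -0.0115] F [-0.8  -0.14 -0.85] w 0.0133 delta tool [ 0.0009 -0.0006 -0.0018]
```

```bash
python3 -m creep '0 0 .0015 0 1;0 0 .0015 0 1;0 0 .0015 0 1;0 0 .0015 0 1;0 0 .0015 0 1'; python3 -c "
from h import *
lid(.042)"
```

```text
time: 10.6
tool_pos: [0.5712, 0.1649, 0.1057]
eef_rot: [-0.018, 0.177, 0.984, -0.002]
ft_force: [-7.2, -1.2, 10.6]
grip_width: 0.0133
t 10.6 under [0.5677 0.1658 0.0429] off mm [1.5 0.5] lidaxis [ 0.0468 -0.0105] F [-7.18 -1.17 10.62] w 0.0133 delta tool [ 0.0012 -0.001   0.001 ]
```

```bash
python3 -m creep '.0005 -.0003 .0008 0 1;.0005 -.0003 .0008 0 1;.0005 -.0003 .0008 0 1;.0005 -.0002 .0008 0 1;.0005 0 .0008 0 1' 20; python3 - <<'E'
from h import *
lid(.042)
cv2.imwrite("pics/w7.png",camera("wrist")[:,:,::-1])
s=camera("scene")[:,:,::-1];cv2.imwrite("pics/s7.png",cv2.resize(s[120:240,350:490],None,fx=5,fy=5))
E
```

```text
time: 11.02
tool_pos: [0.5702, 0.165, 0.1054]
eef_rot: [-0.016, 0.177, 0.984, -0.001]
ft_force: [-4.5, -1.4, 6.2]
grip_width: 0.0132
t 11.02 under [0.567  0.166  0.0426] off mm [0.8 0.7] lidaxis [ 0.0422 -0.0107] F [-4.53 -1.37  6.17] w 0.0132 delta tool [ 0.0005 -0.0009  0.0006]
```

View pics/w7.png

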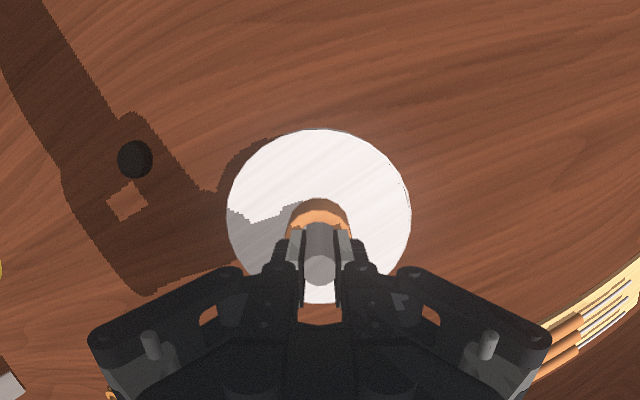

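View pics/s7.png

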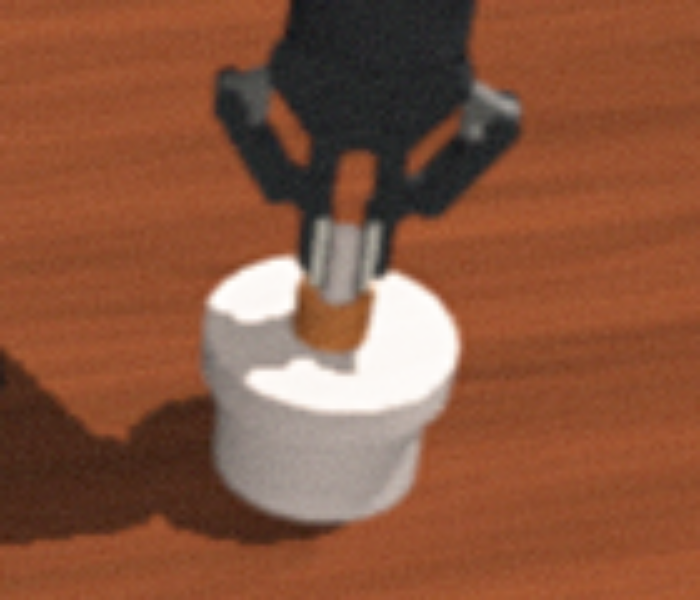

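```bash
for i in 1; do python3 -m creep '.001 -.0006 .0008 0 1;.001 -.0006 .0008 0 1;.001 -.0006 .0008 0 1;.001 -.0006 .0008 0 1;.001 -.0006 .0008 0 1' ; done; python3 -c "
from h import *
lid(.042)"
```

```text
time: 11.53
tool_pos: [0.5686, 0.1648, 0.1049]
eef_rot: [-0.01, 0.177, 0.984, 0.001]
ft_force: [-1.1, 0.2, 4.7]
grip_width: 0.0134
t 11.53 under [0.5663 0.166  0.042 ] off mm [0.1 0.7] lidaxis [ 0.0297 -0.0132] F [-1.14  0.19  4.73] w 0.0134 delta tool [-0.0002 -0.0006  0.    ]
```

Levelling works; repeat.

```bash
python3 -m creep '.001 -.0006 .0008 0 1;.001 -.0006 .0008 0 1;.001 -.0006 .0008 0 1;.001 -.0006 .0008 0 1;.001 -.0006 .0008 0 1' ; python3 -c "
from h import *
lid(.042)"
```

```text
time: 11.95
tool_pos: [0.5679, 0.1646, 0.1047]
eef_rot: [-0.003, 0.177, 0.984, 0.003]
ft_force: [-0.6, 1.0, 5.1]
grip_width: 0.0133
t 11.95 under [0.5665 0.1659 0.0418] off mm [0.3 0.6] lidaxis [ 0.0146 -0.0152] F [-0.61  0.99  5.09] w 0.0133 delta tool [ 0.0001 -0.0007 -0.0002]
```

```bash
python3 -m creep '.001 -.0006 .0008 0 1;.001 -.0006 .0008 0 1;.001 -.0006 .0008 0 1;0 0 .0008 0 1;0 0 .0008 0 1' ; python3 -c "
from h import *
lid(.042)"
```

```text
time: 12.37
tool_pos: [0.5685, 0.1647, 0.1047]
eef_rot: [0.003, 0.177, 0.984, 0.005]
ft_force: [-5.0, 0.5, 9.5]
grip_width: 0.0133
t 12.37 under [0.5677 0.1661 0.0418] off mm [1.5 0.8] lidaxis [ 0.0035 -0.0163] F [-5.02  0.51  9.53] w 0.0133 delta tool [ 0.0012 -0.0013 -0.0002]
```

```bash
python3 -m creep '0 0 0 0 1;0 0 0 0 1;0 0 0 0 1;0 0 0 0 1;0 0 0 0 1' ; python3 -c "
from h import *
lid(.042)"; python3 -m creep '0 0 0 0 .8;0 0 0 0 .7;0 0 0 0 .5;0 0 0 0 .3;0 0 0 0 .2' ; python3 -c "
from h import *
lid(.042)"
```

```text
time: 12.78
tool_pos: [0.5682, 0.1648, 0.1047]
eef_rot: [0.003, 0.177, 0.984, 0.004]
ft_force: [-2.6, 0.5, 4.8]
grip_width: 0.0135
t 12.78 under [0.5675 0.1661 0.0418] off mm [1.3 0.8] lidaxis [ 0.0038 -0.0159] F [-2.63  0.47  4.85] w 0.0135 delta tool [ 0.0009 -0.0012 -0.0002]
time: 13.2
tool_pos: [0.5686, 0.1645, 0.1026]
eef_rot: [0.003, 0.177, 0.984, 0.005]
ft_force: [1.0, 0.4, -0.4]
grip_width: 0.0612
t 13.2 under [0.5679 0.1658 0.0398] off mm [1.7 0.5] lidaxis [ 0.0021 -0.0163] F [ 1.04  0.43 -0.42] w 0.0612 delta tool [ 0.0014 -0.0011 -0.0023]
```

```bash
python3 -m creep '0 0 0 0 .1;0 0 0 0 0;0 0 0 0 0;0 0 0 0 0;0 0 0 0 0' ; python3 - <<'E'
from h import *
lid(.042)
c=calibration("wrist");np.save("w8.npy",c,allow_pickle=True)
im=camera("wrist")[:,:,::-1];cv2.imwrite("pics/w8.png",im)
s=camera("scene")[:,:,::-1];cv2.imwrite("pics/s8.png",cv2.resize(s[120:240,350:490],None,fx=5,fy=5))
E
```

```text
time: 13.62
tool_pos: [0.5686, 0.1643, 0.1022]
eef_rot: [0.003, 0.177, 0.984, 0.005]
ft_force: [-0.6, 0.2, -0.0]
grip_width: 0.0856
t 13.62 under [0.568  0.1656 0.0393] off mm [1.8 0.3] lidaxis [ 0.0022 -0.0162] F [-0.63  0.16 -0.01] w 0.0856 delta tool [ 0.0015 -0.0009 -0.0027]
```

View pics/w8.png

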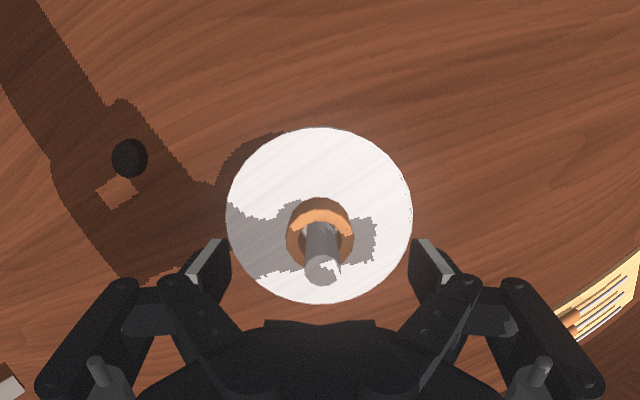

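View pics/s8.png

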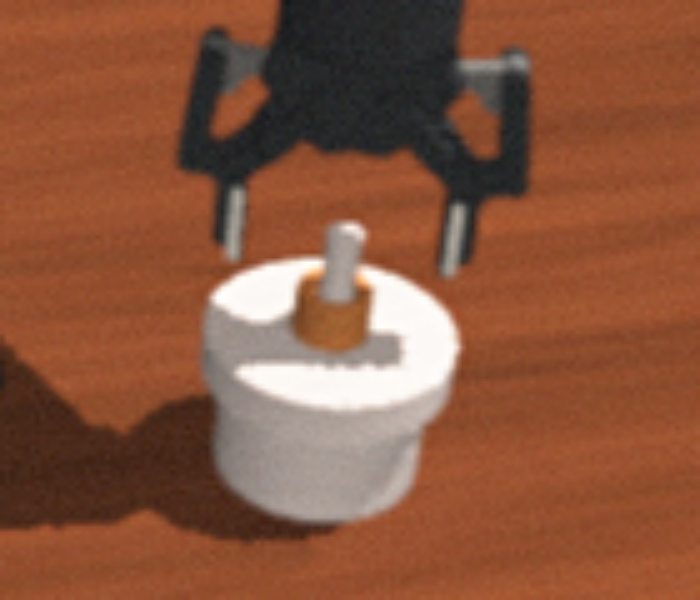

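```bash
python3 - <<'E'
from h import *
im=cv2.imread("pics/w8.png");c=np.load("w8.npy",allow_pickle=True).item()
print("stem",onz("wrist",[[322,270]],.129,c))
hsv=cv2.cvtColor(im,cv2.COLOR_BGR2HSV)
m=((hsv[...,1]<45)&(hsv[...,2]>130)).astype(np.uint8)*255
w=np.zeros_like(m);cv2.circle(w,(319,215),100,255,-1);w[:,:232]=0;w[:,405:]=0;w[232:]=0
cv2.rectangle(w,(0,0),(228,400),0,-1)
cs,_=cv2.findContours(m&w,cv2.RETR_EXTERNAL,cv2.CHAIN_APPROX_NONE)
k=max(cs,key=cv2.contourArea)[:,0];k=k[(k[:,1]<195)&(k[:,1]<230)]
top=k[[k[k[:,0]==x][:,1].argmin()+0 for x in [300]]] if 0 else k
hull=cv2.convexHull(k)[:,0]; hull=hull[(hull[:,1]<193)].astype(float)
for z in(.075,.073):
  P=onz("wrist",hull,z,c);print(z,circ(P),len(hull))
delta([.5686,.1643,.077])
E
```

```text
stem [[0.56739084 0.16493301 0.129     ]]
0.075 (array([0.56634592, 0.1644132 ]), np.float64(0.05567338536949715)) 19
0.073 (array([0.56705793, 0.16416521]), np.float64(0.05633233385733905)) 19
t 13.7167 tcp [0.5686 0.1643 0.1022] tool delta [ 0.0002 -0.0003  0.0252] F [-0.4  -0.06  0.99] w 0.08552487855122332 tilt 0.68 q [ 0.09  0.25  1.8   0.01  1.08 -1.13]
```

```bash
python3 -m creep '.0012 0 .006 0 0;0 0 .006 0 0;0 0 .005 0 0;0 0 .002 0 0;0 0 0 0 0' ; python3 -c "
from h import *
delta([.5673,.1646,.077])"
```

```text
time: 14.13
tool_pos: [0.5673, 0.1649, 0.0809]
eef_rot: [0.003, 0.177, 0.984, 0.005]
ft_force: [0.9, -0.5, -0.3]
grip_width: 0.0854
t 14.1333 tcp [0.5673 0.1649 0.0809] tool delta [-0.0001 -0.0003  0.0039] F [ 0.88 -0.46 -0.3 ] w 0.08544604640475364 tilt 0.66 q [ 0.09  0.28  1.81  0.01  1.04 -1.13]
```

```bash
python3 -m creep '0 0 .0025 0 0;0 0 .001 0 .2;0 0 0 0 .4;0 0 0 0 .45;0 0 0 0 .45' 40; python3 - <<'E'
from h import *
delta([.5673,.1646,.077])
cv2.imwrite("pics/w9.png",camera("wrist")[:,:,::-1])
s=camera("scene")[:,:,::-1];cv2.imwrite("pics/s9.png",cv2.resize(s[120:240,350:490],None,fx=5,fy=5))
E
```

```text
time: 14.55
tool_pos: [0.5671, 0.1649, 0.0765]
eef_rot: [0.003, 0.177, 0.984, 0.005]
ft_force: [0.1, -0.4, -0.2]
grip_width: 0.0469
t 14.55 tcp [0.5671 0.1649 0.0765] tool delta [-0.0003 -0.0002 -0.0005] F [ 0.07 -0.41 -0.21] w 0.04685169897202276 tilt 0.62 q [ 0.09  0.29  1.81  0.01  1.03 -1.13]
```

View pics/w9.png

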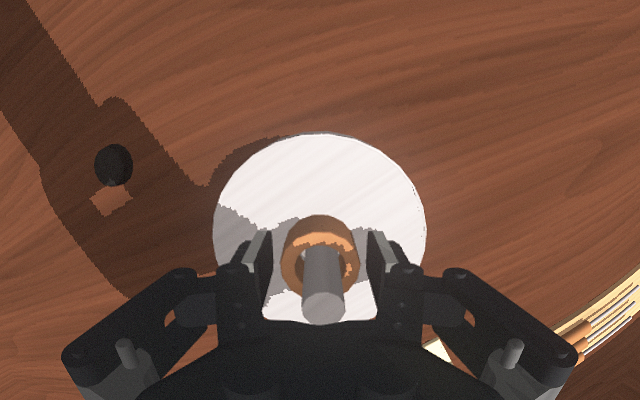

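View pics/s9.png

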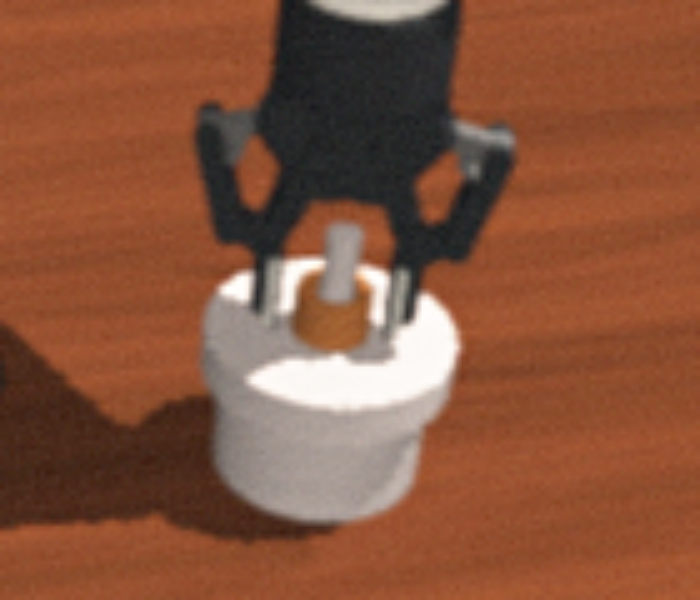

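```bash
python3 -m creep '0 0 .001 0 .5;0 0 0 0 .7;0 0 0 0 1;0 0 0 0 1;0 0 0 0 1' 40;python3 -m creep '0 0 0 0 1;0 0 0 0 1;0 0 0 0 1;0 0 0 0 1;0 0 0 0 1' 50; python3 - <<'E'
from h import *
delta([.5673,.1646,.077])
cv2.imwrite("pics/w10.png",camera("wrist")[:,:,::-1])
E
```

```text
time: 15.07
tool_pos: [0.5676, 0.165, 0.0761]
eef_rot: [0.004, 0.177, 0.984, 0.005]
ft_force: [-0.1, -0.5, -0.4]
grip_width: 0.0348
time: 15.48
tool_pos: [0.5676, 0.165, 0.0762]
eef_rot: [0.004, 0.177, 0.984, 0.005]
ft_force: [-0.5, -0.1, -0.3]
grip_width: 0.0341
t 15.4833 tcp [0.5676 0.165  0.0762] tool delta [ 0.0002 -0.0005 -0.0008] F [-0.48 -0.08 -0.31] w 0.034071262572367166 tilt 0.68 q [ 0.09  0.29  1.81  0.01  1.03 -1.13]
```

View pics/w10.png

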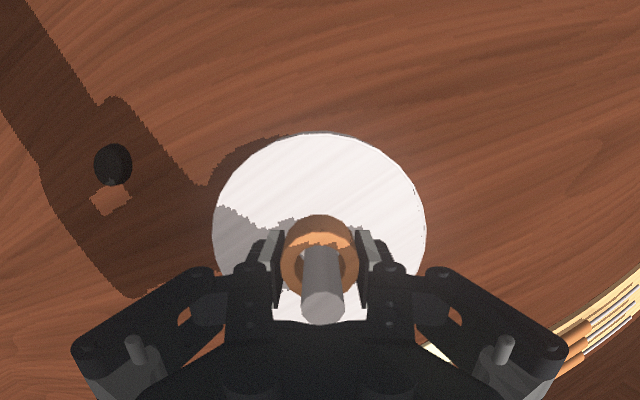

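```bash
python3 -m creep '0 0 -.001 0 1;0 0 -.0015 0 1;0 0 -.002 0 1;0 0 -.002 0 1;0 0 -.002 0 1'; python3 -c "
from h import *
delta([.5676,.165,.19])"
```

```text
time: 15.95
tool_pos: [0.5659, 0.1648, 0.0835]
eef_rot: [0.002, 0.177, 0.984, 0.004]
ft_force: [-0.7, -0.5, -1.5]
grip_width: 0.0348
t 15.95 tcp [0.5659 0.1648 0.0835] tool delta [-0.0017  0.0017 -0.1065] F [-0.74 -0.51 -1.49] w 0.034787177337298976 tilt 0.52 q [ 0.09  0.28  1.81  0.01  1.05 -1.13]
```

```bash
python3 -m creep '-.0008 .0003 -.003 0 1;-.0007 .0002 -.003 0 1;-.0007 .0002 -.003 0 1;-.0005 .0002 -.003 0 1;-.0005 .0002 -.003 0 1'; python3 -c "
from h import *
delta([.5676,.165,.19])"
```

```text
time: 16.37
tool_pos: [0.5693, 0.1645, 0.0999]
eef_rot: [0.002, 0.177, 0.984, 0.004]
ft_force: [0.3, 0.2, -2.6]
grip_width: 0.0347
t 16.3667 tcp [0.5693 0.1645 0.0999] tool delta [ 0.0017  0.0006 -0.0901] F [ 0.31  0.2  -2.56] w 0.03465050146522227 tilt 0.51 q [ 0.09  0.26  1.8   0.01  1.08 -1.13]
```

```bash
python3 -m creep '.0005 0 -.003 0 1;.0003 .0002 -.004 0 1;.0003 0 -.004 0 1;0 0 -.004 0 1;-.0001 0 -.004 0 1'; python3 -c "
from h import *
delta([.5676,.165,.19])"
```

```text
time: 16.78
tool_pos: [0.5684, 0.165, 0.1211]
eef_rot: [0.002, 0.177, 0.984, 0.004]
ft_force: [-0.2, -0.6, -2.7]
grip_width: 0.0342
t 16.7833 tcp [0.5684 0.165  0.1211] tool delta [ 0.0006  0.0003 -0.0689] F [-0.21 -0.61 -2.67] w 0.03415819058979459 tilt 0.52 q [ 0.09  0.23  1.79  0.01  1.12 -1.13]
```

```bash
python3 -m creep '.0002 0 -.004 0 1;0 0 -.005 0 1;-.0001 0 -.005 0 1;-.0001 0 -.005 0 1;-.0001 0 -.004 0 1'; python3 -c "
from h import *
delta([.5676,.165,.19])"
```

```text
time: 17.2
tool_pos: [0.5683, 0.1648, 0.1468]
eef_rot: [0.002, 0.177, 0.984, 0.004]
ft_force: [-1.0, -0.1, -1.3]
grip_width: 0.0346
t 17.2 tcp [0.5683 0.1648 0.1468] tool delta [ 0.0007  0.0003 -0.0432] F [-1.02 -0.12 -1.34] w 0.03458554952965934 tilt 0.53 q [ 0.09  0.2   1.78  0.01  1.16 -1.13]
```

```bash
python3 -m creep '-.0001 0 -.005 0 1;-.0001 0 -.006 0 1;-.0001 0 -.006 0 1;-.0001 0 -.006 0 1;-.0001 0 -.005 0 1'; python3 -c "
from h import *
delta([.5676,.165,.20])"
```

```text
time: 17.62
tool_pos: [0.5686, 0.1643, 0.1778]
eef_rot: [0.002, 0.177, 0.984, 0.004]
ft_force: [0.3, -0.2, -1.5]
grip_width: 0.0343
t 17.6167 tcp [0.5686 0.1643 0.1778] tool delta [ 0.0011  0.0005 -0.0222] F [ 0.32 -0.23 -1.5 ] w 0.03428964472548473 tilt 0.53 q [ 0.09  0.16  1.76  0.01  1.22 -1.13]
```

```bash
python3 -m creep '0 0 -.006 0 1;0 0 -.005 0 1;0 0 -.003 0 1;0 0 0 0 1;0 0 0 0 1'; python3 -m creep '0 0 0 0 1;0 0 0 0 1;0 0 0 0 1;0 0 0 0 1;0 0 0 0 1'; python3 - <<'E'
from h import *
delta([.5676,.165,.20]);print(monitor.state()["joint_velocities"].round(3))
cv2.imwrite("pics/w11.png",camera("wrist")[:,:,::-1])
s=camera("scene")[:,:,::-1];cv2.imwrite("pics/s11.png",cv2.resize(s[80:240,340:500],None,fx=3.7,fy=3.7))
cv2.imwrite("pics/s11f.png",s)
E
```

```text
time: 18.03
tool_pos: [0.5694, 0.1643, 0.1955]
eef_rot: [0.003, 0.177, 0.984, 0.005]
ft_force: [0.4, 1.3, -2.3]
grip_width: 0.0345
time: 18.45
tool_pos: [0.5686, 0.1642, 0.194]
eef_rot: [0.002, 0.177, 0.984, 0.004]
ft_force: [0.2, -0.6, -1.6]
grip_width: 0.0346
t 18.45 tcp [0.5686 0.1642 0.194 ] tool delta [ 0.0012  0.0005 -0.006 ] F [ 0.23 -0.57 -1.6 ] w 0.034552779675587945 tilt 0.54 q [ 0.09  0.14  1.75  0.01  1.25 -1.13]
[ 0.002  0.003  0.003  0.001 -0.002 -0.002]
```

View pics/s11.png

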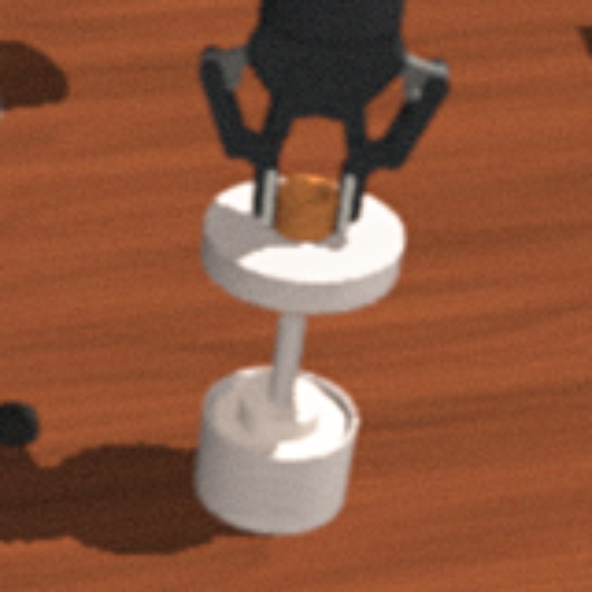

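View pics/w11.png

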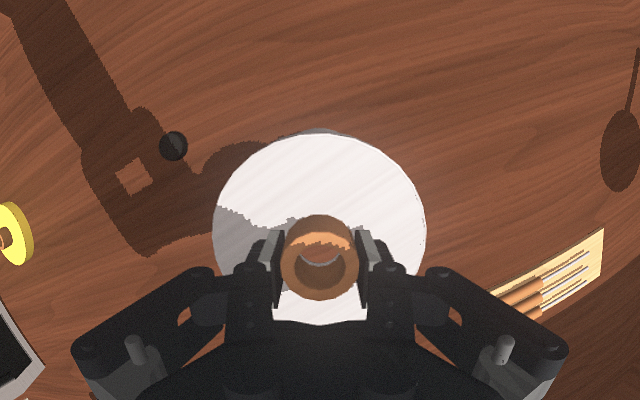

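View pics/s11f.png

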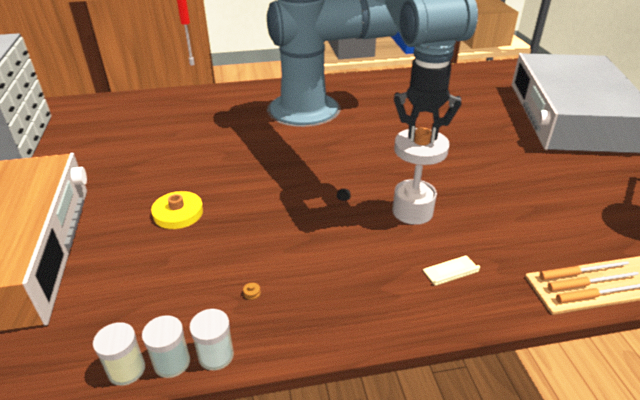

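```bash
python3 -c "
from rig import bot
print(bot.close_job())"
```

```text
the job is handed in; nothing more can be done
None
```

The job is handed in at about 18.5 s of the 51 s allowed. No verdict was reported, so what follows comes from my own checks.

**What I did:**
- I gripped the stem and lifted both lids together. The wrist felt about 4 N, which matches the weight of the pair.
- I lowered them into the tin until the inner lid met the ring, with its underside about 41–42 mm above the bench.
- I let go of the stem, took the outer lid by its collar and lifted it straight up by about 118 mm.

**Last checks:**
- **Outer lid:** the gripper held at a 34.5 mm opening on the 36 mm collar. The wrist felt about 1.6 N, which is the outer lid alone. The tool was tilted about 0.5° and practically still. I estimate the skirt's edge is about 40 mm above the top of the stem.
- **Inner lid:** the pictures show it sitting in the tin and looking level, centred to within about 2 mm by my estimate.
- **Bystanders:** the cassette door, motor pulley and rubber foot look unmoved in the last pictures, as does the yellow look-alike. I judged this by eye and did not measure it.

**What disagreed or went off plan:**
- **Tilt on the way:** the held lids tilted by an estimated 0.048 rad while being carried, against the limit of 0.06. They stayed that way until the first touch on the ring. I levelled them to about 0.017 rad by easing the grip and shifting the tool sideways in small steps. The wrist force showed a push of at most about 15 N, against the limit of 45 N.
- **Seat height:** the wrist camera suggested a seat about 2 mm lower than the touch did. The collar grip and the final clearance both had room for that.

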